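# Nest a power module and check its clamp gap with a taper gauge

## Task

Stand the power module upright on the stage plate of the clamping fixture, between the two low end stops and flat against the fixed fence plate, and let go of it. Then take the taper gauge out of its stand by the handle and slide its blade straight down into the gap between the module and the sprung jaw plate until it drags snugly and the jaw just begins to give, without forcing it and without standing it on the stage. Finish while still holding the gauge there at that depth; leave the bin, screwdriver and jar alone.

Things in the scene. Friction and masses are not known exactly. Their poses are not given: they have to be found in the camera images.
- fixture: fixture fixed to the bench: aluminium stage plate 150 x 150 mm, 12 mm thick, spanning y -95 to +55 mm. Origin: on the bench, under the middle of the nest (the module belongs at x = 0, y = 0, underside on the stage top, z = 12 mm); axes along the plate's edges, z up. Two end stops 8 mm tall above the stage, 6 mm thick, 18 mm long in y, have inner faces at x = +28 and -28 mm
- fence (a point): middle of the top edge of the fixed steel fence plate's face, fixture y = +12 mm, z = 66 mm (54 mm above the stage); the plate is 36 mm wide in x, 12 mm thick, its foot behind it
- jaw: sprung jaw: upright steel plate 36 mm wide (x), 10 mm thick, facing the fence. Origin: at stage-top level in the plane of its flat face, mid-width; axes as the fixture's, +y to the fence. Its place differs each time: face at fixture y -16.5 to -18.5 mm, leaving 4.5 to 6.5 mm to a module flat on the fence. Pushed back (-y) it gives above 2 N, then 1 mm per 3 N, 8 mm at most
- jaw_top (a point): middle of the jaw's lip, 54 mm above the stage; the flat face reaches 47 mm above the stage, above that the lip leans about 35 degrees away from the gap as a lead-in. A grey bracket 34 mm tall stands behind the jaw
- module: power module 50 (x) x 24 (y) x 54 (z) mm, 0.16 kg: two upright aluminium side plates (faces at y = +12 and -12 mm) flat up to 47 mm, their top edges bent inwards by about 35 degrees as a lead-in, over a black core with brass pins. Same either way round. Origin: centre of its underside, z up. Starts upright on a grey pad 8 mm thick. Grasp from above across its 50 mm length
- gauge: taper gauge, 0.09 kg: black handle 40 (x) x 18 (y) x 46 (z) mm over a steel blade 16 mm wide (x), 66 mm long, pointing down, tapering on both sides (in y) from 12 mm thick at the handle to 2.6 mm at the tip. Same either way round. Origin: centre of the handle's underside, where the blade begins; z up. Starts hanging in its stand, handle on the stand's top; take it across the 18 mm
- gauge_tip (a point): middle of the blade's tip edge, 66 mm below the gauge's origin
- stand: grey stand of the gauge, fixed, 64 x 56 mm, 74 mm tall, with a slot 20 x 14.5 mm in its top, 71 mm deep. Origin: centre of its underside
- bin: bystander: empty black open bin 100 x 130 x 60 mm. Origin: centre of its underside
- driver: bystander: screwdriver lying on the bench, about 200 mm long
- flask: bystander: white jar, 44 mm across, 90 mm tall. Origin: centre of its underside
Things that resemble listed ones, but are neither listed nor needed, are in the scene too. Several things look just like the fixture: the one meant starts farthest to the robot's left.

How it is judged (in metres and radians):
On the way:
1. the module stands in the nest, flat against the fence and between the stops, let go, with the gauge not yet at it (x of module in the frame of fixture between -0.0045 and 0.0045 m and y of module in the frame of fixture between -0.0025 and 0.0025 m and z of module in the frame of fixture between 0.009 and 0.015 m and angle between module's own z axis and vertical below 0.08 rad and angle between the x axis of module and the x axis of fixture, either way round below 0.12 rad and contact force between each of the fingers, gauge and module below 0.1 N and linear speed of module below 0.02 m/s), for 0.2 s.
At the end, for the whole second after the job is handed in: Module upright on the stage between the stops, within 2.5 mm of flat on the fence, let go. Gauge held still, upright within 0.15 rad, its tip over 16 mm below the module's top and clear of the stage; blade bears on the module (over 0.5 N) and on the jaw (2 to 12 N), not on the fixture (x of module in the frame of fixture between -0.0045 and 0.0045 m and y of module in the frame of fixture between -0.0025 and 0.0025 m and z of module in the frame of fixture between 0.009 and 0.015 m and angle between module's own z axis and vertical below 0.08 rad and angle between the x axis of module and the x axis of fixture, either way round below 0.12 rad and contact force between the fingers and module below 0.3 N and contact force between the fingers and gauge above 3 N and contact force between gauge and jaw between 2 and 12 N and contact force between gauge and module above 0.5 N and contact force between gauge and fixture below 0.5 N and contact force between the arm and jaw below 0.5 N and z of gauge_tip in the frame of fixture between 0.0125 and 0.05 m and angle between gauge's own z axis and vertical below 0.15 rad and linear speed of each of gauge, module below 0.01 m/s); the arm keeps its last pose, push and grip.
It fails at once if the bin was disturbed (distance of bin from where it was at the start of the episode above 0.02 m).
It fails at once if the screwdriver was disturbed (distance of driver from where it was at the start of the episode above 0.02 m).
It fails at once if the jar was disturbed (distance of flask from where it was at the start of the episode above 0.02 m).
It also fails if it takes over 72 s, if anything falls off the work surface, if the arm or the gripper's body presses on something with over 40 N, if the wrist force passes 120 N, or if a joint passes its speed limit or range.

## Robot

A 6-joint arm with a two-finger parallel gripper is mounted at the origin on the work surface. World frame = base frame: x ahead of the robot, y to its left, z up, the work surface at z = 0. Lengths are in mm, angles in rad, forces in N, time in s.
With the tool pointing down it reaches from about 350 to 875 mm from the base axis. Payload 4.2 kg.
Tool frame: the origin (TCP) lies midway between the tips of the shut fingers; the grasp point (between the pads) lies 19 mm behind it; z points along the fingers, y is the line along which they close (so a half turn about z gives the same grasp; the last joint's range is limited). The gripper opens to 85 mm and grips with 20 to 120 N. Pads are 22 mm wide; open, the fingers measure 114 mm over their backs; the gripper's body (76 mm by 85 mm) begins 54 mm behind the grasp point. The pads swing forward as they close: fully open they stand 13 mm farther back than shut.
Start: joints at [1.392, 0.385, 0.008, 0, -1.194, -0.259], TCP at [264.934, 566.047, 231.312] pointing down, gripper open.
Joint ranges: [-3.14, 3.14], [-1.21, 2.06], [-1.07, 1.41], [-3.16, 2.05], [-2.99, -0.16], [-3.1, 3.1]. Speed limits (rad/s): [2.79, 2.79, 3.14, 3.14, 3.14, 3.14].

## Interface

Orientations are given as a unit quaternion [x, y, z, w].
In Python, from bench import read_state, get_image, job_done gives the robot as it stands.
- The arm moves only by the shell command python3 -m jog 'ROWS'. ROWS is JSON, a list of rows, each a list of 3 entries, a list of its own where there are three numbers: the shift along the world's x, y, z scaled (see below), then the turn, a rotation vector about the world's x, y, z scaled (see below), then the gripper's target within -1 to 1 (shut at 1, half-way at 0, fully open at -1). In form: [[[x, y, z], [wx, wy, wz], claw], ...]. A call has 1 to 20 rows; each row is the pose to reach, as a shift and turn from the pose commanded when the call began; what a row does not reach only later rows make up. The controller multiplies each number of a shift by 10 cm and each number of a turn by 120 degrees. A row lasts 1/10 s, in which the tool goes at most 50 mm and 8.59 degrees, less where a joint would pass 70% of its speed; a pose out of reach is approached as far as the arm can. A call with a number of a shift or a turn outside -1 to 1 is refused whole. A call with a gripper value outside its range is refused whole. The fingers move at their own pace and stop on an object; the grip force is fixed at half the most. Time passes only in rows, so rows that repeat a pose let the fingers close. It gives the time, the measured TCP pose, the force, the opening and the grip force at its end, in the units of the state.
- read_state(): the state, without advancing time (a new reading comes with each control period).
- get_image(name): name is "scene" or "side" or "wrist"; returns a dict with "frame" (400x640x3 uint8, red, green, blue), "range_z" (400x640 float32, mm along the optical axis (not along the pixel's ray), 0 where there is no reading), "fx", "fy", "cx", "cy" (pixels), "R" (3x3) and "t" (3): a world point X has camera coordinates R X + t. Camera axes: x right, y down, z forward; pixel columns grow to the right and rows downward; lengths in mm; the calibration is good to about 2 mm. A picture is of the moment at which its call begins.
- job_done(): hands the job in; it is judged then, once.
The state is a dict: "clock": time; "joints": joint angles; "joint_vel": joint speeds; "joint_efforts": joint torques, N m; "position": TCP position; "ee_rot": TCP orientation; "contact_force": force on the tool from outside, world axes, zero at the start; "wrist_torque": the same for the moment, N m; "gripper_width": finger opening in mm; "grasp_force": force on a finger pad.
Only numpy, scipy, OpenCV 4.12 (cv2) and the standard library are available. Lean on these libraries where they do the work, as an engineer would, in place of code of your own. Each camera call takes 0.05 s, during which the arm holds its last target. There are 200 camera calls.

## Working session

There is one attempt and no reset: what is moved stays moved. The work goes in short steps, Python scripts to look and compute and a shell command to move; the robot and the scene stay as the last step left them, time stands still between calls to the robot, and variables do not carry over. Pictures are saved under pics/ and viewed, at most 10 in all, crops included, and the job is handed in when it is done.

```bash
mkdir -p pics; ls; cat > h.py <<'E'
import numpy as np,cv2
from bench import read_state,get_image,job_done
def grab(n,tag):
    d=get_image(n); np.savez(f'{tag}.npz',**d); cv2.imwrite(f'pics/{tag}.png',d['frame'][:,:,::-1]); return d
def ld(tag): return dict(np.load(f'{tag}.npz'))
def pts(d):
    z=d['range_z'];v,u=np.indices(z.shape)
    c=np.stack([(u-d['cx'])/d['fx']*z,(v-d['cy'])/d['fy']*z,z],-1)
    p=(c-d['t'])@d['R']; p[z==0]=np.nan; return p
def ray(d,u,v,h):
    r=d['R'].T@np.array([(u-d['cx'])/d['fx'],(v-d['cy'])/d['fy'],1]); o=-d['R'].T@d['t']
    return o+r*(h-o[2])/r[2]
E
python3 - <<'E'
from h import *
for n in('scene','side','wrist'):
    d=grab(n,n+'0'); print(n,-d['R'].T@d['t'],d['fx'],(d['range_z']>0).mean())
print(read_state())
E
```

```text
pics
scene [ 982.95910024 -468.01348958  870.60539078] 448.33144858928716 0.996046875
side [  63.80009038 -581.52690798  944.56926721] 483.42431287379685 0.99613671875
wrist [333.44269873 534.45773496 373.01655158] 348.71316317773164 0.99601953125
{'clock': 0.15, 'joints': array([ 1.39158862e+00,  3.85388652e-01,  6.95498846e-03, -3.43242777e-04,
       -1.19400317e+00, -2.58604826e-01]), 'joint_vel': array([-0.00055648, -0.00255688,  0.0055978 ,  0.00242996, -0.00177056,
       -0.00039397]), 'joint_efforts': array([-1.07887656e-03, -3.92677832e+01,  1.88582253e+01,  4.18857560e+00,
       -3.37047852e-03,  1.28460997e-06]), 'position': array([264.77532714, 565.66630984, 230.47487643]), 'ee_rot': array([ 9.76121466e-01, -2.17223813e-01, -1.26850081e-04,  8.25940793e-04]), 'contact_force': array([-0.00128125, -0.31494875, -1.24251759]), 'wrist_torque': array([-0.0483931 , -0.00229812, -0.04554082]), 'grasp_force': 0.0, 'gripper_width': 85.2086960136066}
```

View pics/scene0.png

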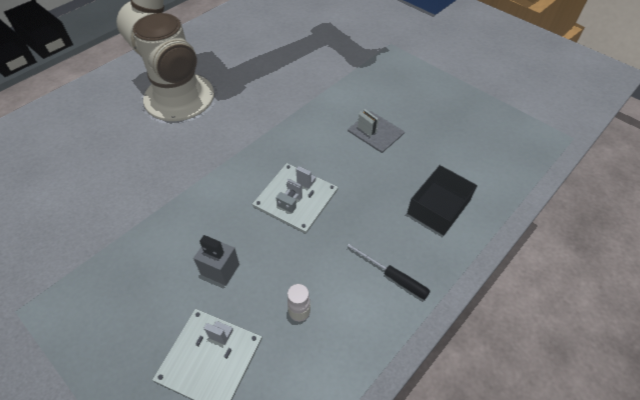

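View pics/side0.png

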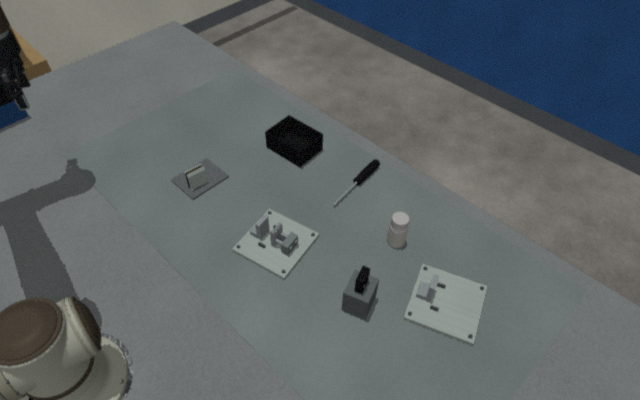

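The scene view shows the left fixture with fence and jaw at about (295,197), the module on its pad at (370,122), the gauge stand at (215,255), and the decoy fixture without a jaw at (208,360). In the side view the same fixture is at (277,240), the module at (198,177) and the stand at (360,293).

```bash
cat >> h.py <<'E'
def blob(p,c,r,z0,z1):
    m=(np.hypot(p[...,0]-c[0],p[...,1]-c[1])<r)&(p[...,2]>z0)&(p[...,2]<z1)
    return p[m]
def rect(q):
    (c,s,a)=cv2.minAreaRect(q[:,:2].astype(np.float32)); return np.round(c,1),np.round(s,1),round(a,2),len(q)
E
python3 - <<'E'
from h import *
px={'scene':dict(fix=(270,205),mod=(369,123),stand=(211,244),jar=(298,290),dr=(400,280),bin=(440,200)),
 'side':dict(fix=(280,265),mod=(193,178),stand=(362,280),jar=(400,218),dr=(365,172),bin=(293,140))}
for n in px:
    d=ld(n+'0');p=pts(d)
    for k,(u,v) in px[n].items(): print(n,k,p[v,u].round(0))
    c=np.nanmedian(p[px[n]['mod'][1]-3:px[n]['mod'][1]+4,px[n]['mod'][0]-3:px[n]['mod'][0]+4].reshape(-1,3),0)
    print('mod top',rect(blob(p,c,60,52,75)),'pad',rect(blob(p,c,90,5,11)))
    c=np.nanmedian(p[px[n]['fix'][1]-3:px[n]['fix'][1]+4,px[n]['fix'][0]-3:px[n]['fix'][0]+4].reshape(-1,3),0)
    print('stage',rect(blob(p,c,150,9,15)), 'tops',rect(blob(p,c,110,55,80)))
    c=np.nanmedian(p[px[n]['stand'][1]-3:px[n]['stand'][1]+4,px[n]['stand'][0]-3:px[n]['stand'][0]+4].reshape(-1,3),0)
    print('handle',rect(blob(p,c,60,100,130)),'standtop',rect(blob(p,c,60,71,77)))
E
```

```text
scene fix [481. -92.  10.]
scene mod [502. 246.  52.]
scene stand [ 528. -281.  118.]
scene jar [ 709. -226.   88.]
scene dr [825. -44.  22.]
scene bin [764. 201.   3.]
mod top (array([485.5, 258.6]), array([23. , 50.7]), 85.76, 130) pad (array([505. , 266.5]), array([128.1, 125.1]), 83.73, 710)
stage (array([503.2, -30.9]), array([150.6, 151.8]), 12.51, 1968) tops (array([499.5, -13.5]), array([37.7, 53.7]), 13.4, 164)
handle (array([ 520.6, -279.9]), array([40.9, 19.5]), 19.55, 245) standtop (array([ 520.1, -280.1]), array([65.2, 56.9]), 20.23, 416)
side fix [462. -87.  12.]
side mod [473. 253.  45.]
side stand [ 506. -287.  121.]
side jar [ 711. -229.   90.]
side dr [821. -37.  26.]
side bin [nan nan nan]
mod top (array([485.3, 260.7]), array([26.3, 49.6]), 86.85, 169) pad (array([472.7, 254.2]), array([178.6, 165.8]), 30.62, 724)
stage (array([502.7, -28.4]), array([151.9, 151.3]), 12.32, 1922) tops (array([498.4, -10.7]), array([36.4, 53.8]), 14.19, 169)
handle (array([ 519.9, -278.2]), array([40.8, 18.7]), 16.93, 206) standtop (array([ 520.3, -277.3]), array([67.8, 56.2]), 18.56, 464)
```

```bash
R='['; 
python3 -m jog '[[[0.36,-0.5,0],[0,0,-0.07],-1],[[0.73,-1,-0.1],[0,0,-0.13],-1],[[0.73,-1,-0.1],[0,0,-0.19],-1],[[0.73,-1,-0.1],[0,0,-0.19],-1]]'
python3 -m jog '[[[0.36,-0.5,0],[0,0,-0.07],-1],[[0.73,-1,-0.1],[0,0,-0.13],-1],[[0.73,-1,-0.1],[0,0,-0.19],-1],[[0.73,-1,-0.1],[0,0,-0.19],-1]]'
python3 -m jog '[[[0.36,-0.5,0],[0,0,-0.07],-1],[[0.73,-1.0,-0.1],[0,0,-0.13],-1],[[0.73,-1.0,-0.1],[0,0,-0.192],-1],[[0.73,-1.0,-0.1],[0,0,-0.192],-1],[[0.73,-1.0,-0.1],[0,0,-0.192],-1],[[0.73,-1.0,-0.1],[0,0,-0.192],-1]]'
python3 - <<'E'
from h import *
from scipy.spatial.transform import Rotation as Ro
s=read_state();T=Ro.from_quat(s['ee_rot']).as_matrix()
print(s['position'],T.round(3),s['contact_force'])
d=grab('wrist','w1');p=pts(d)
print('cam in tool',T.T@(-d['R'].T@d['t']-s['position']),(d['R']@T).round(3))
print('mod',rect(blob(p,(485,259),70,53,75)),rect(blob(p,(485,259),70,58,75)),'pad',rect(blob(p,(485,259),100,5,11)))
E
```

```text
clock: 0.55
position: [339.1, 463.0, 220.7]
ee_rot: [0.913, -0.408, -0.0, 0.001]
contact_force: [0.1, -0.5, 0.2]
gripper_width: 84.9
grasp_force: 0.0
clock: 0.95
position: [411.8, 364.1, 210.7]
ee_rot: [0.815, -0.58, -0.0, 0.001]
contact_force: [0.3, 0.7, -0.8]
gripper_width: 85.5
grasp_force: 0.0
clock: 1.55
position: [483.5, 267.5, 201.5]
ee_rot: [-0.685, 0.728, 0.0, 0.0]
contact_force: [-0.4, -0.2, -0.9]
gripper_width: 85.4
grasp_force: 0.0
[483.54884849 267.52695449 201.52659152] [[-0.061 -0.998  0.   ]
 [-0.998  0.061  0.001]
 [-0.001 -0.    -1.   ]] [-0.37276849 -0.18839302 -0.87349247]
cam in tool [  75.12940036    0.24165951 -142.67523335] [[ 0.001  1.    -0.   ]
 [-0.955  0.001 -0.296]
 [-0.296  0.001  0.955]]
mod (array([485.8, 263.3]), array([24.6, 50.1]), 84.29, 1616) (array([485.8, 263.3]), array([22.1, 49.9]), 84.79, 822) pad (array([504.7, 278.8]), array([120.1, 100.1]), 0.03, 9489)
```

View pics/w1.png

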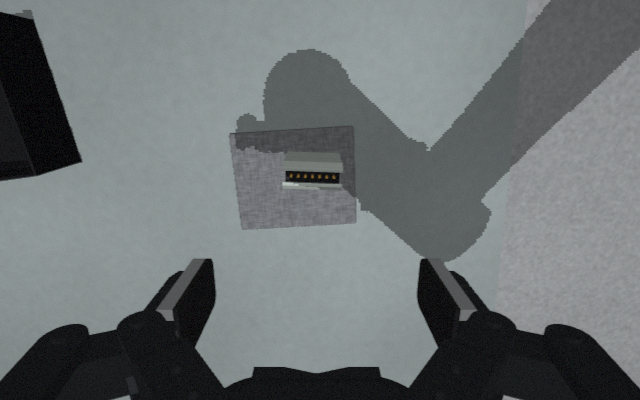

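```bash

python3 -m jog '[[[0.023,-0.047,-0.5],[0,0,-0.015],-1],[[0.023,-0.047,-1],[0,0,-0.015],-1],[[0.023,-0.047,-1],[0,0,-0.015],-1],[[0.023,-0.047,-1],[0,0,-0.015],-1]]'
python3 -m jog '[[[0,0,-0.3],[0,0,0],-1],[[0,0,-0.6],[0,0,0],-1],[[0,0,-0.79],[0,0,0],-1],[[0,0,-0.79],[0,0,0],-1],[[0,0,-0.79],[0,0,0],-1]]'
python3 -m jog '[[[0,0,0],[0,0,0],0],[[0,0,0],[0,0,0],0.4],[[0,0,0],[0,0,0],1],[[0,0,0],[0,0,0],1],[[0,0,0],[0,0,0],1],[[0,0,0],[0,0,0],1],[[0,0,0],[0,0,0],1],[[0,0,0],[0,0,0],1]]'

```

```text
clock: 2.0
position: [486.4, 262.3, 101.9]
ee_rot: [-0.673, 0.739, -0.001, -0.0]
contact_force: [-0.1, 0.5, 0.8]
gripper_width: 85.3
grasp_force: 0.0
clock: 2.5
position: [487.9, 263.2, 24.9]
ee_rot: [-0.673, 0.74, -0.0, 0.002]
contact_force: [-0.1, 0.1, -0.1]
gripper_width: 85.3
grasp_force: 0.0
clock: 3.3
position: [487.0, 262.1, 24.1]
ee_rot: [-0.672, 0.74, -0.0, 0.001]
contact_force: [-1.7, -0.6, 4.9]
gripper_width: 49.0
grasp_force: 61.3
```

```bash

python3 -m jog '[[[0,0,0.2],[0,0,0],1],[[0,0,0.5],[0,0,0],1],[[0,0,0.8],[0,0,0],1],[[0,-0.2,1],[0,0,0.03],1],[[0,-0.6,1],[0,0,0.07],1],[[0,-0.9,1],[0,0,0.1],1]]'
python3 -m jog '[[[0,-0.4,0.2],[0,0,0.04],1],[[0.06,-0.7,0.5],[0,0,0.04],1],[[0.12,-1,0.8],[0,0,0.05],1],[[0.12,-1,0.8],[0,0,0.05],1]]'
python3 -m jog '[[[0,-0.4,0],[0,0,0],1],[[0,-0.7,0],[0,0,0],1],[[0,-0.75,0],[0,0,0],1],[[0,-0.75,0],[0,0,0],1],[[0,-0.75,0],[0,0,0],1],[[0,-0.75,0],[0,0,0],1]]'
python3 - <<'E'
from h import *
s=read_state();print(s['position'],s['ee_rot'],s['gripper_width'])
d=grab('wrist','w2');p=pts(d)
c=(500,-10)
q=blob(p,(502,-30),130,8,15);print('stage',rect(q),np.median(q[:,2]))
print('tops',rect(blob(p,c,80,55,72)))
m=p[...,2]>110;m&=(np.hypot(p[...,0]-500,p[...,1]-10)<40); 
E
```

```text
clock: 3.9
position: [485.9, 170.2, 123.4]
ee_rot: [0.747, -0.665, -0.0, -0.001]
contact_force: [-0.4, -1.3, -1.3]
gripper_width: 48.8
grasp_force: 62.3
clock: 4.3
position: [500.7, 69.4, 207.2]
ee_rot: [0.779, -0.627, 0.003, -0.004]
contact_force: [0.1, 0.9, -1.0]
gripper_width: 48.4
grasp_force: 62.4
clock: 4.9
position: [498.2, -2.7, 202.1]
ee_rot: [0.78, -0.626, -0.0, 0.0]
contact_force: [0.0, -0.3, 0.2]
gripper_width: 49.3
grasp_force: 62.4
[498.24431218  -2.70521868 202.13871987] [ 7.80148480e-01 -6.25594382e-01 -1.32143179e-04  3.19098099e-05] 49.27598909061878
stage (array([503. , -27.9]), array([150.8, 150.4]), 12.02, 19931) 12.094570716967784
tops (array([499.3, -10.6]), array([35.7, 51.4]), 11.91, 1284)
```

View pics/w2.png

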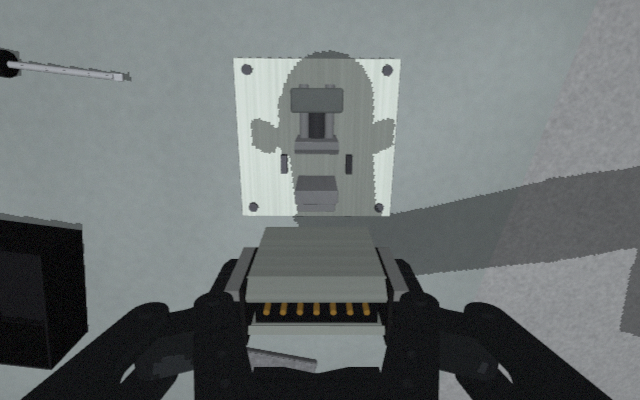

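The wrist view shows the module held (top with pins at rows 295-320), and below it the fixture: fence at (316,190), jaw at (316,140), and stops at (284,163) and (348,163).

```bash
cat >> h.py <<'E'
def fx(p,o=(498.85,-8.3),a=12.0):
    a=np.radians(a);M=np.array([[np.cos(a),-np.sin(a)],[np.sin(a),np.cos(a)]])
    q=p.copy();q[...,:2]=(p[...,:2]-np.array(o))@M;return q
E
python3 - <<'E'
from h import *
from scipy.spatial.transform import Rotation as Ro
d=ld('w2');P=fx(pts(d));s=read_state()
t=fx(s['position'][None])[0];T=Ro.from_quat(s['ee_rot']).as_matrix();print('tcp fix',t,'closing deg',np.degrees(np.arctan2(-T[1,1],-T[0,1]))%180)
def st(n,m):
    q=P[m];print(n,len(q),*[np.percentile(q[:,i],[2,50,98]).round(1) for i in range(3)])
x,y,z=P[...,0],P[...,1],P[...,2]
st('fence top',(abs(x)<25)&(y>5)&(y<40)&(z>63)&(z<70))
for a,b in((14,40),(45,58),(59,70)): st(f'jaw {a}-{b}',(abs(x)<15)&(y>-34)&(y<-5)&(z>a)&(z<b))
for sg in(1,-1): st('stop',(x*sg>24)&(x*sg<40)&(abs(y)<14)&(z>17)&(z<23))
mm=(abs(x)<25)&(abs(y-5)<35)&(z>150)&(z<260)
st('module all',mm)
v,u=np.where(mm);print(u.min(),u.max(),v.min(),v.max())
for r in range(225,345,8):
    q=P[r,290:340];print(r,np.nanmedian(q,0).round(1))
for r in (250,285,): 
    q=P[r];k=(q[:,2]>150)&(abs(q[:,0])<24);f=np.polyfit(q[k,0],q[k,1],1);print('row',r,'yaw deg',np.degrees(np.arctan(f[0])))
    k=(q[:,2]>150)&(q[:,1]<-3);print(np.nanmin(q[k,0]),np.nanmax(q[k,0]))
E
```

```text
tcp fix [  0.59389122   5.57473812 202.20753676] closing deg 12.551437280895795
fence top 596 [-17.3   0.1  16.9] [11.8 17.2 23.1] [64.2 65.9 67.4]
jaw 14-40 204 [-14.3   0.6  14.7] [-33.9 -30.5 -27.6] [35.1 37.6 39.8]
jaw 45-58 80 [-13.9   1.4  14.4] [-28.  -27.7 -27.6] [45.3 51.2 57.5]
jaw 59-70 439 [-14.6  -0.2  14.2] [-27.6 -23.8 -18.5] [59.8 64.7 67.7]
stop 133 [27.8 30.6 33.6] [-9.  -0.4  8.4] [18.3 20.  21.6]
stop 129 [-34.  -31.  -28.2] [-9.3 -1.   7.6] [17.5 20.2 21.6]
module all 14586 [-24.3  -0.2  24.6] [-5.5 -3.2 15.1] [190.3 233.2 242.3]
232 404 227 345
225 [ 1.1 69.1  1.2]
233 [  1.2  -5.  194.8]
241 [  1.2  -5.  203.6]
249 [  1.1  -5.  211.5]
257 [  1.3  -4.9 218.8]
265 [  1.1  -5.  225.5]
273 [  1.1  -5.  231.4]
281 [  1.1  -4.  235.4]
289 [  1.   -2.1 237.6]
297 [  1.   -0.6 240.1]
305 [  1.    7.2 233.4]
313 [  0.9  10.7 233.4]
321 [  0.9  14.5 233. ]
329 [  0.9  12.9 239.7]
337 [-2.000e-01  2.112e+02  1.000e+00]
row 250 yaw deg 0.6812339630220687
-30.588434539669286 31.17458765360238
row 285 yaw deg 0.5995445729070057
-30.612350796101914 31.235003346372395
```

```bash

python3 -m jog '[[[0.015,-0.089,-0.2],[0,0,-0.005],1],[[0.015,-0.089,-0.5],[0,0,-0.005],1],[[0.015,-0.089,-0.8],[0,0,-0.005],1],[[0.015,-0.089,-1],[0,0,-0.005],1],[[0.015,-0.089,-1],[0,0,-0.005],1],[[0.015,-0.089,-1],[0,0,-0.005],1],[[0.015,-0.089,-1],[0,0,-0.005],1]]'
cat > m.py <<'E'
from h import *
import sys
d=grab('wrist',sys.argv[1]);P=fx(pts(d));s=read_state()
print('tcp fix',fx(s['position'][None])[0],s['contact_force'],s['gripper_width'])
T0=s['position'][2]
x,y,z=P[...,0],P[...,1],P[...,2]
def st(n,m):
    q=P[m];print(n,len(q),*[np.percentile(q[:,i],[2,50,98]).round(1) for i in range(3)] if len(q) else '')
h=T0-16
st('module front',(abs(x)<20)&(z>h+25)&(z<h+44)&(y>-30)&(y<25))
st('module top',(abs(x)<30)&(z>h+50)&(z<h+58)&(y>-30)&(y<25))
for a,b in((14,40),(45,58),(59,63),(63,70)): st(f'jaw {a}-{b}',(abs(x)<15)&(y>-34)&(y<-13.5)&(z>a)&(z<b))
st('stage front edge',(abs(x)<60)&(y<-50)&(y>-100)&(z>9)&(z<15))
for sg in(1,-1): st('stop',(x*sg>24)&(x*sg<40)&(abs(y)<14)&(z>17)&(z<23))
E
python3 m.py w3
```

```text
clock: 5.65
position: [501.0, -12.0, 103.7]
ee_rot: [0.777, -0.63, 0.001, -0.001]
contact_force: [0.1, -0.2, -0.8]
gripper_width: 48.7
grasp_force: 62.5
tcp fix [  1.19848523  -4.10009997 103.77097845] [-0.40628517 -0.54744812 -1.04126514] 48.89915599713665
module front 2294 [-19.2   0.1  19.2] [-15.2 -14.5 -14. ] [113.2 123.2 131.5]
module top 5510 [-27.1   0.7  28. ] [-14.4  -9.8   4.9] [138.  141.1 144.8]
jaw 14-40 406 [-14.1   1.6  14.8] [-33.8 -30.5 -27.5] [34.5 37.7 39.8]
jaw 45-58 300 [-14.4   0.1  14.4] [-28.  -27.7 -27.4] [45.6 51.7 57.7]
jaw 59-63 420 [-14.4  -0.5  14.1] [-27.9 -26.  -18. ] [59.2 60.6 62.7]
jaw 63-70 552 [-14.    0.1  14.3] [-26.  -23.7 -20.2] [63.5 65.8 67.6]
stage front edge 10905 [-57.9  -0.6  58.1] [-94.2 -77.3 -51.6] [10.7 12.1 13.6]
stop 232 [28.  30.8 33.8] [-9.  -0.6  8.4] [17.5 19.8 21.3]
stop 235 [-33.9 -30.8 -28. ] [-9.3 -0.8  8.1] [17.5 20.  21.3]
```

```bash

python3 -m jog '[[[0,0,-0.2],[0,0,0],1],[[0,0,-0.35],[0,0,0],1],[[0,0,-0.5],[0,0,0],1],[[0,0,-0.6],[0,0,0],1],[[0,0,-0.68],[0,0,0],1],[[0,0,-0.72],[0,0,0],1],[[0,0,-0.72],[0,0,0],1]]'
python3 -m jog '[[[0,0,-0.01],[0,0,0],1],[[0,0,-0.01],[0,0,0],1]]'
python3 m.py w4
```

```text
clock: 6.4
position: [499.8, -12.5, 30.2]
ee_rot: [0.776, -0.63, -0.0, 0.0]
contact_force: [-0.2, -0.3, -0.8]
gripper_width: 48.8
grasp_force: 62.5
clock: 6.6
position: [500.1, -12.5, 29.7]
ee_rot: [0.777, -0.63, 0.0, -0.0]
contact_force: [-0.3, 0.2, -1.2]
gripper_width: 48.9
grasp_force: 62.5
tcp fix [ 0.28996733 -4.33708865 29.698595  ] [ 0.13266991 -0.70459884 -1.13478563] 49.093014830872626
module front 2291 [-17.4   0.1  17.7] [-29.3 -27.6 -14.4] [39.3 50.8 57.5]
module top 9404 [-26.5  -0.   26.3] [-25.5  -8.   20.9] [63.9 66.3 70.5]
jaw 14-40 903 [-14.3  -1.5  14.5] [-33.8 -30.3 -27.3] [34.7 37.8 39.9]
jaw 45-58 1435 [-14.4  -0.2  14.3] [-28.2 -27.6 -14.4] [45.4 54.  57.9]
jaw 59-63 1746 [-14.3   0.1  14.4] [-28.  -24.4 -13.7] [59.2 60.7 62.8]
jaw 63-70 1371 [-14.4  -0.2  14.3] [-26.1 -23.8 -13.6] [63.2 65.8 67.7]
stage front edge 22858 [-58.   -0.8  58.1] [-94.3 -78.2 -51.6] [10.7 12.1 13.5]
stop 92 [28.1 30.8 33.8] [-9.3 -8.2 -6.4] [17.3 19.5 20.9]
stop 100 [-33.4 -30.5 -27.9] [-9.6 -8.4 -6.4] [17.2 19.7 20.9]
```

```bash

python3 -m jog '[[[-0.003,0.015,0],[0,0,0],1],[[-0.004,0.02,0],[0,0,0],1],[[-0.004,0.02,0],[0,0,0],1]]'
python3 -m jog '[[[0,0,-0.008],[0,0,0],1],[[0,0,-0.008],[0,0,0],1],[[0,0,-0.008],[0,0,0],1]]'

```

```text
clock: 6.95
position: [499.4, -10.4, 29.5]
ee_rot: [0.777, -0.63, 0.0, -0.0]
contact_force: [-0.5, -0.6, -0.7]
gripper_width: 49.0
grasp_force: 62.5
clock: 7.25
position: [499.3, -10.6, 28.4]
ee_rot: [0.776, -0.63, -0.0, 0.0]
contact_force: [0.7, 0.1, -2.0]
gripper_width: 49.2
grasp_force: 62.5
```

```bash

python3 -m jog '[[[-0.001,0.005,0],[0,0,0],1],[[-0.001,0.005,0],[0,0,0],1],[[-0.001,0.005,0],[0,0,0],1]]'

```

```text
clock: 7.55
position: [499.2, -10.0, 28.5]
ee_rot: [0.776, -0.63, 0.0, 0.0]
contact_force: [0.5, -0.2, -2.3]
gripper_width: 48.7
grasp_force: 62.5
```

```bash

python3 -m jog '[[[-0.001,0.005,0],[0,0,0],1],[[-0.001,0.005,0],[0,0,0],1],[[-0.001,0.005,0],[0,0,0],1]]'
python3 -m jog '[[[0,0,-0.006],[0,0,0],1],[[0,0,-0.006],[0,0,0],1],[[0,0,-0.006],[0,0,0],1]]'
python3 m.py w5 | head -3
```

```text
clock: 7.85
position: [499.2, -9.8, 28.5]
ee_rot: [0.777, -0.63, 0.0, 0.0]
contact_force: [1.3, -3.7, -2.1]
gripper_width: 48.9
grasp_force: 62.4
clock: 8.15
position: [499.2, -9.8, 28.1]
ee_rot: [0.777, -0.63, 0.0, 0.0]
contact_force: [0.9, -3.9, 1.6]
gripper_width: 48.9
grasp_force: 62.8
tcp fix [ 0.05839111 -1.52385521 28.12029225] [ 0.34633231 -3.79260157  1.41305925] 48.97688194139788
module front 2799 [-17.6  -0.1  18. ] [-29.6 -27.6 -11.6] [37.5 50.3 55.9]
module top 10142 [-26.4  -0.1  26. ] [-25.4  -2.3  21.8] [62.4 65.7 69. ]
```

```bash

python3 -m jog '[[[0,0,-0.002],[0,0,0],1],[[0,0,-0.002],[0,0,0],0.2],[[0,0,-0.002],[0,0,0],-0.2],[[0,0,-0.002],[0,0,0],-0.6],[[0,0,-0.002],[0,0,0],-0.6],[[0,0,-0.002],[0,0,0],-0.6]]'
python3 -m jog '[[[0,0,0.1],[0,0,0],-0.6],[[0,0,0.3],[0,0,0],-0.6],[[0,0,0.6],[0,0,0],-0.6],[[0,0,0.9],[0,0,0],-0.6],[[0,0,1],[0,0,0],-0.6],[[0,0,1],[0,0,0],-0.6],[[0,0,1],[0,0,0],-0.6]]'
python3 - <<'E'
from h import *
s=read_state();d=grab('wrist','w6');P=fx(pts(d));x,y,z=P[...,0],P[...,1],P[...,2]
def st(n,m):
    q=P[m];print(n,len(q),*[np.percentile(q[:,i],[2,50,98]).round(1) for i in range(3)] if len(q) else '')
st('mod top',(abs(x)<30)&(y>-13)&(y<11)&(z>61)&(z<70))
st('mod front',(abs(x)<30)&(y>-14)&(y<0)&(z>45)&(z<57))
st('jaw back',(abs(x)<14)&(y>-34)&(y<-14)&(z>45)&(z<57))
st('fence',(abs(x)<30)&(y>14)&(y<30)&(z>61)&(z<70))
k=(abs(x)<20)&(y>-14)&(y<0)&(z>45)&(z<57);q=P[k];print('yaw',np.degrees(np.polyfit(q[:,0],q[:,1],1)[0]),'tilt',np.polyfit(q[:,2],q[:,1],1)[0])
E
```

```text
clock: 8.8
position: [499.2, -9.2, 27.6]
ee_rot: [0.777, -0.63, -0.0, -0.0]
contact_force: [0.7, 0.2, -0.8]
gripper_width: 68.1
grasp_force: 0.0
clock: 9.5
position: [498.4, -9.6, 127.2]
ee_rot: [0.776, -0.63, -0.001, 0.0]
contact_force: [-0.3, -0.4, -0.1]
gripper_width: 68.7
grasp_force: 0.0
mod top 1604 [-24.5  -0.4  23.4] [-11.6  -6.6  10.2] [61.2 65.1 67.2]
mod front 394 [-24.3  -1.1  23.1] [-12.5 -12.2 -11.9] [45.3 51.4 56.7]
jaw back 177 [-13.3  -0.4  13.3] [-28.  -27.7 -27.4] [45.4 51.3 56.6]
fence 755 [-17.    0.3  17. ] [14.2 18.7 23.4] [64.8 66.  67.3]
yaw 0.043112115578034085 tilt 0.0006619103860446688
```

View pics/w6.png

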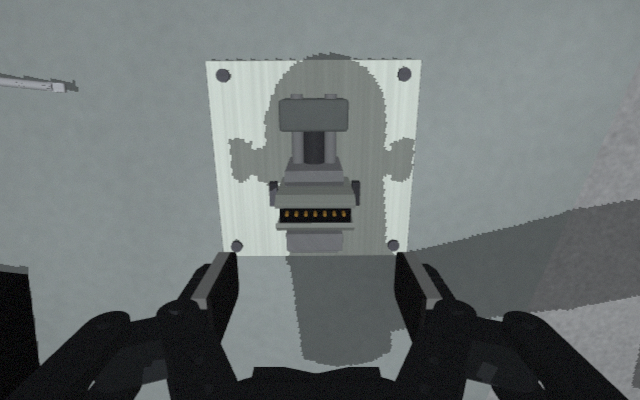

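The module stands at (315,205), between the stops and against the fence. Next is the gauge.

```bash

python3 -m jog '[[[0,0,0.4],[0,0,0],-0.6],[[0,0,0.8],[0,0,-0.07],-0.6],[[0.04,-0.3,0.9],[0,0,-0.14],-1],[[0.08,-0.69,0.9],[0,0,-0.21],-1],[[0.08,-0.69,0.9],[0,0,-0.23],-1]]'
python3 -m jog '[[[0.04,-0.4,0],[0,0,-0.07],-1],[[0.07,-0.8,0],[0,0,-0.14],-1],[[0.07,-1,0],[0,0,-0.21],-1],[[0.07,-1,0],[0,0,-0.23],-1]]'
python3 -m jog '[[[0.04,-0.4,0],[0,0,-0.07],-1],[[0.07,-0.8,0],[0,0,-0.14],-1],[[0.07,-1,0],[0,0,-0.21],-1],[[0.07,-1,0],[0,0,-0.23],-1],[[0.07,-1,0],[0,0,-0.23],-1],[[0.07,-1,0],[0,0,-0.23],-1]]'
python3 - <<'E'
from h import *
from scipy.spatial.transform import Rotation as Ro
s=read_state();T=Ro.from_quat(s['ee_rot']).as_matrix();print(s['position'],s['joints'],'closing',np.degrees(np.arctan2(T[1,1],T[0,1])))
d=grab('wrist','w7');p=pts(d);c=(520,-279)
print('handle',rect(blob(p,c,45,112,126)),rect(blob(p,c,45,80,126)));print('standtop',rect(blob(p,c,60,70,78)))
E
```

```text
clock: 10.05
position: [506.7, -81.2, 216.4]
ee_rot: [-0.601, 0.799, 0.001, -0.001]
contact_force: [-0.4, 0.5, -0.7]
gripper_width: 85.5
grasp_force: 0.0
clock: 10.45
position: [513.2, -180.8, 215.3]
ee_rot: [-0.393, 0.92, 0.001, -0.002]
contact_force: [-0.3, -0.2, -0.3]
gripper_width: 85.3
grasp_force: 0.0
clock: 11.05
position: [520.7, -278.3, 216.3]
ee_rot: [-0.166, 0.986, 0.001, -0.001]
contact_force: [0.2, -0.4, 0.2]
gripper_width: 85.4
grasp_force: 0.0
[ 520.68792041 -278.29874475  216.27503668] [-2.16892850e-01  3.38305211e-01 -1.01189065e-01 -2.65749162e-04
 -1.13400114e+00 -1.01983045e+00] closing 109.13441371641454
handle (array([ 519.7, -276.9]), array([39.8, 17.6]), 18.89, 1311) (array([ 519.6, -276.7]), array([39.7, 18.4]), 19.39, 1512)
standtop (array([ 520.4, -276.9]), array([64.5, 56.1]), 18.86, 3498)
```

View pics/w7.png

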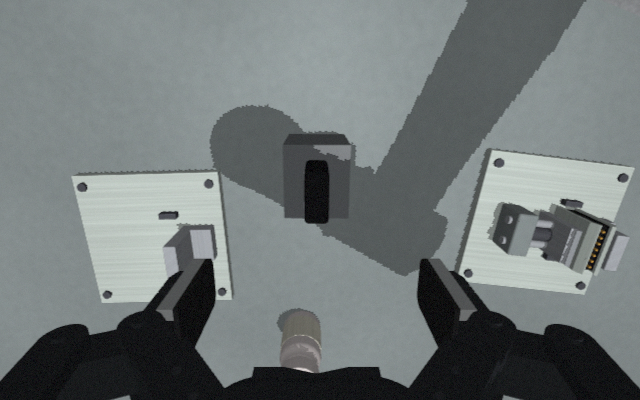

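The handle is at (316,190), centred between the pads and lined up with them.

```bash

python3 -m jog '[[[-0.009,0.015,-0.3],[0,0,0],-1],[[-0.009,0.015,-0.6],[0,0,0],-1],[[-0.009,0.015,-0.9],[0,0,0],-1],[[-0.009,0.015,-0.9],[0,0,0],-1]]'
python3 -m jog '[[[0,0,-0.2],[0,0,0],-1],[[0,0,-0.35],[0,0,0],-1],[[0,0,-0.42],[0,0,0],-0.5],[[0,0,-0.42],[0,0,0],0],[[0,0,-0.42],[0,0,0],0.4],[[0,0,-0.42],[0,0,0],0.6],[[0,0,-0.42],[0,0,0],1],[[0,0,-0.42],[0,0,0],1],[[0,0,-0.42],[0,0,0],1],[[0,0,-0.42],[0,0,0],1],[[0,0,-0.42],[0,0,0],1]]'

```

```text
clock: 11.5
position: [517.2, -275.3, 123.3]
ee_rot: [-0.166, 0.986, 0.002, -0.004]
contact_force: [-0.2, 0.1, -0.4]
gripper_width: 85.5
grasp_force: 0.0
clock: 12.6
position: [521.0, -277.3, 86.9]
ee_rot: [-0.166, 0.986, -0.001, 0.001]
contact_force: [0.1, 0.7, 6.0]
gripper_width: 17.2
grasp_force: 59.3
```

```bash

python3 -m jog '[[[0,0,0.1],[0,0,0],1],[[0,0,0.25],[0,0,0],1],[[0,0,0.45],[0,0,0],1],[[0,0,0.7],[0,0,0],1],[[0,0,1],[0,0,0],1],[[0,0,1],[0,0,0],1],[[0,0,1],[0,0,0],1]]'
python3 -m jog '[[[0,0.1,0.2],[0,0,0],1],[[-0.05,0.4,0.2],[0,0,-0.03],1],[[-0.07,0.7,0.2],[0,0,-0.06],1],[[-0.07,1,0.2],[0,0,-0.06],1],[[-0.07,1,0.2],[0,0,-0.06],1]]'
python3 -m jog '[[[-0.05,0.4,0],[0,0,0],1],[[-0.1,0.7,0],[0,0,0],1],[[-0.12,0.95,0],[0,0,0],1],[[-0.12,0.95,0],[0,0,0],1],[[-0.12,0.95,0],[0,0,0],1],[[-0.12,0.95,0],[0,0,0],1],[[-0.12,0.95,0],[0,0,0],1]]'
python3 - <<'E'
from h import *
from scipy.spatial.transform import Rotation as Ro
s=read_state();T=Ro.from_quat(s['ee_rot']).as_matrix();print(s['position'],'fix',fx(s['position'][None])[0],'closing',np.degrees(np.arctan2(T[1,1],T[0,1])),s['contact_force'],s['gripper_width'])
d=grab('wrist','w8')
E
```

```text
clock: 13.3
position: [520.1, -276.9, 186.2]
ee_rot: [-0.166, 0.986, 0.0, 0.001]
contact_force: [0.1, -0.5, -1.4]
gripper_width: 17.1
grasp_force: 58.6
clock: 13.8
position: [512.1, -174.5, 204.4]
ee_rot: [-0.105, 0.994, 0.001, -0.001]
contact_force: [-0.6, -1.2, -1.1]
gripper_width: 17.3
grasp_force: 58.9
clock: 14.5
position: [501.2, -83.0, 205.3]
ee_rot: [-0.103, 0.995, -0.0, -0.0]
contact_force: [-0.0, 0.8, -0.5]
gripper_width: 17.2
grasp_force: 59.1
[501.15233084 -82.99091027 205.29627116] fix [-13.27709406 -73.53741618 205.29627116] closing 101.79143510577848 [-0.03266548  0.75460284 -0.46584043] 17.23182843532339
```

View pics/w8.png

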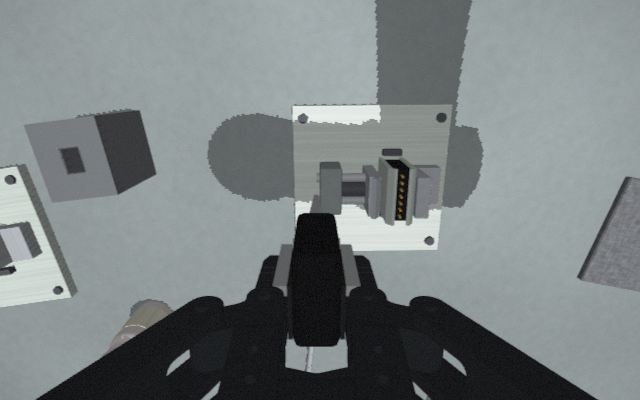

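The handle is gripped at (317,280), with the blade just visible at (318,205). The fixture gap is at about (380,190).

```bash
cat > g.py <<'E'
from h import *
import sys
if len(sys.argv)>2: grab('wrist',sys.argv[1])
s=read_state();d=ld(sys.argv[1]);P=fx(pts(d));x,y,z=P[...,0],P[...,1],P[...,2];t=fx(s['position'][None])[0];print('tcp',t.round(2),s['contact_force'].round(1))
def st(n,m):
    q=P[m];print(n,len(q),*[np.percentile(q[:,i],[1,50,99]).round(1) for i in range(3)] if len(q) else '')
def fit(n,m):
    q=P[m]
    if len(q)>20: print(n,len(q),'y vs x deg',np.degrees(np.polyfit(q[:,0],q[:,1],1)[0]).round(2),'y vs z',np.polyfit(q[:,2],q[:,1],1)[0].round(3))
near=(abs(x-t[0])<22)&(abs(y-t[1])<20)
hb=t[2]-13
st('handle lower',near&(z>hb+2)&(z<hb+20)); st('handle top',near&(z>hb+42)&(z<hb+50))
for k in range(0,66,11): 
    m=near&(z>hb-k-11)&(z<hb-k)&(z>70); st(f'blade {k}',m&(abs(y-t[1])<9))
fit('handle-top',near&(z>hb+42)&(z<hb+50))
st('mod top',(abs(x)<30)&(y>-13)&(y<11)&(z>61)&(z<70))
st('fence top',(abs(x)<30)&(y>11)&(y<30)&(z>63)&(z<70))
st('jaw lip',(abs(x)<30)&(y>-30)&(y<-14)&(z>61)&(z<70))
st('jaw back/face',(abs(x)<14)&(y>-32)&(y<-14)&(z>46)&(z<57))
st('stage',(abs(x)<80)&(abs(y+20)<90)&(z>10)&(z<14))
E
python3 g.py w8
```

```text
tcp [-13.26 -73.51 205.37] [-0.6  0.3 -1.2]
handle lower 618 [-34.3 -33.7 -23.7] [-87.1 -72.5 -57.7] [195.4 205.5 212.3]
handle top 5293 [-33.8 -18.6   4.5] [-87.2 -72.7 -58.5] [234.7 238.2 242.2]
blade 0 0
blade 11 0
blade 22 15 [-22.3 -21.9 -21.6] [-76.2 -72.8 -69.4] [159.7 160.9 161.9]
blade 33 73 [-22.4 -21.8 -21.4] [-75.7 -72.8 -69.3] [148.7 154.9 159.2]
blade 44 44 [-22.4 -21.9 -21.5] [-75.2 -72.8 -70.3] [137.7 143.5 148.2]
blade 55 27 [-22.2 -22.  -21.6] [-74.1 -72.8 -70.9] [127.3 133.3 137.3]
handle-top 5293 y vs x deg 0.04 y vs z 0.021
mod top 867 [-25.1  -1.3  24.2] [-11.4  -5.4  10.7] [61.2 65.  67.6]
fence top 596 [-17.7  -0.9  17.2] [12.1 17.6 23.9] [63.3 65.9 67.6]
jaw lip 352 [-17.5  -0.4  18.1] [-27.2 -22.8 -17.9] [61.1 65.5 68. ]
jaw back/face 52 [-13.6  -2.   13.7] [-27.6 -27.4 -27.1] [46.6 51.9 56.7]
stage 13754 [-74.  -32.   73.3] [-93.6 -20.8  53.9] [10.4 12.  13.6]
```

```bash

python3 -m jog '[[[0.005,0.25,0],[0,0,0],1],[[0.012,0.5,0],[0,0,0],1],[[0.012,0.597,0],[0,0,0],1],[[0.012,0.597,0],[0,0,0],1],[[0.012,0.597,-0.2],[0,0,0],1],[[0.012,0.597,-0.4],[0,0,0],1],[[0.012,0.597,-0.45],[0,0,0],1],[[0.012,0.597,-0.45],[0,0,0],1],[[0.012,0.597,-0.45],[0,0,0],1]]'
python3 g.py w9 new
```

```text
clock: 15.45
position: [503.1, -22.8, 161.5]
ee_rot: [-0.103, 0.995, -0.0, 0.001]
contact_force: [-0.7, 0.6, -0.3]
gripper_width: 17.3
grasp_force: 59.1
tcp [  1.28 -14.89 161.73] [ 0.7 -0.5 -0.5]
handle lower 626 [-19.9 -19.3  -6.8] [-28.6 -13.8   0.9] [151.4 162.  168.6]
handle top 5347 [-19.4  -4.1  18.6] [-28.6 -14.2   0.1] [191.1 194.5 198.6]
blade 0 0
blade 11 0
blade 22 16 [-7.6 -7.5 -7. ] [-17.7 -14.6 -10.9] [116.1 117.2 118. ]
blade 33 73 [-7.8 -7.3 -6.6] [-17.2 -14.3 -10.8] [105.1 110.5 115.3]
blade 44 44 [-7.9 -7.5 -6.7] [-16.7 -14.3 -11.8] [ 94.3  99.4 104.4]
blade 55 26 [-7.8 -7.3 -6.9] [-15.6 -14.3 -12.4] [83.2 89.1 93.6]
handle-top 5347 y vs x deg -0.14 y vs z 0.008
mod top 1044 [-25.1  -4.4  23.4] [-11.4   4.9  10.8] [61.1 65.1 67.6]
fence top 804 [-17.5  -0.6  17.5] [12.2 18.  24. ] [64.  66.  67.6]
jaw lip 439 [-17.5  -3.6  11.7] [-26.8 -22.1 -18. ] [61.1 65.3 67.9]
jaw back/face 18 [-3.8  1.6  7.2] [-17.4 -17.4 -17.4] [46.8 51.6 55. ]
stage 18712 [-73.8 -32.3  72.7] [-93.5 -30.1  54.1] [10.5 12.1 13.7]
```

```bash

python3 -m jog '[[[0.001,-0.004,-0.1],[0,0,0],1],[[0.001,-0.004,-0.18],[0,0,0],1],[[0.001,-0.004,-0.24],[0,0,0],1],[[0.001,-0.004,-0.3],[0,0,0],1],[[0.001,-0.004,-0.35],[0,0,0],1],[[0.001,-0.004,-0.38],[0,0,0],1],[[0.001,-0.004,-0.38],[0,0,0],1],[[0.001,-0.004,-0.38],[0,0,0],1]]'
python3 g.py w10 new | egrep -v 'handle|stage'
```

```text
clock: 16.3
position: [502.5, -22.9, 122.6]
ee_rot: [-0.103, 0.995, -0.0, -0.0]
contact_force: [0.3, -0.4, -1.4]
gripper_width: 16.9
grasp_force: 59.0
tcp [  0.53 -15.01 122.75] [ 0.1 -1.6 -1.2]
blade 0 0
blade 11 0
blade 22 21 [-8.5 -8.2 -7.7] [-17.5 -14.2 -10.9] [76.9 77.8 79.5]
blade 33 43 [-8.6 -8.1 -7.7] [-17.7 -14.2 -10.8] [70.5 73.8 76.6]
blade 44 0
blade 55 0
mod top 1118 [-25.1  -9.2  21.7] [-11.8   5.7  10.8] [61.1 65.1 67.7]
fence top 1109 [-17.5  -1.   17.5] [12.2 17.9 24. ] [63.5 65.9 67.4]
jaw lip 370 [-17.5  -9.7  -1.1] [-27.2 -22.  -14.8] [61.1 65.1 69. ]
jaw back/face 37 [-13.4  -8.3  -4.6] [-17.5 -16.2 -14.3] [46.5 51.3 56. ]
```

```bash

for i in 1; do python3 -m jog '[[[0,0,-0.02],[0,0,0],1],[[0,0,-0.03],[0,0,0],1],[[0,0,-0.03],[0,0,0],1],[[0,0,-0.03],[0,0,0],1]]'; done
python3 -m jog '[[[0,0,-0.02],[0,0,0],1],[[0,0,-0.03],[0,0,0],1],[[0,0,-0.03],[0,0,0],1],[[0,0,-0.03],[0,0,0],1]]'
python3 - <<'E'
from h import *
import subprocess
F=[]
for i in range(4): get_image('side');F.append(read_state()['contact_force'])
print(np.mean(F,0))
E
```

```text
clock: 16.75
position: [502.9, -22.9, 120.0]
ee_rot: [-0.104, 0.995, -0.0, 0.0]
contact_force: [1.5, -2.1, -0.5]
gripper_width: 17.0
grasp_force: 59.1
clock: 17.15
position: [502.8, -22.9, 116.8]
ee_rot: [-0.104, 0.995, -0.0, 0.0]
contact_force: [2.2, -3.2, 1.3]
gripper_width: 17.1
grasp_force: 59.2
[ 1.73204915 -3.80800915  0.72690575]
```

```bash

cat > f.py <<'E'
from h import *
F=[];p=[]
for i in range(4): get_image('wrist');s=read_state();F.append(s['contact_force']);p.append(s['position'])
F=np.mean(F,0);f=fx(np.array([[F[0],F[1],F[2]]]),o=(0,0))[0];print('F in fixture axes',f.round(2),'tcp',fx(np.mean(p,0)[None])[0].round(2))
E
python3 -m jog '[[[0.001,-0.005,0],[0,0,0],1],[[0.001,-0.005,0],[0,0,0],1],[[0.001,-0.005,0],[0,0,0],1]]' >/dev/null; python3 f.py
python3 -m jog '[[[0,0,-0.02],[0,0,0],1],[[0,0,-0.03],[0,0,0],1],[[0,0,-0.03],[0,0,0],1],[[0,0,-0.03],[0,0,0],1]]' >/dev/null; python3 f.py
```

```text
F in fixture axes [ 1.28 -2.55  1.62] tcp [  0.8  -15.28 116.79]
F in fixture axes [ 0.5  -2.6   4.58] tcp [  0.69 -15.44 113.87]
```

```bash
cat > j.py <<'E'
from h import *
import sys
if len(sys.argv)>1: grab('wrist',sys.argv[1])
for w in ['w9','w10']+sys.argv[1:]:
    P=fx(pts(ld(w)));x,y,z=P[...,0],P[...,1],P[...,2]
    m=(x>-17)&(x<-9)&(y>-30)&(y<-16)&(z>60.5)&(z<64.8);q=P[m]
    a=(x>-17)&(x<-9)&(y>-30)&(y<-13.5)&(z>64)&(z<69)
    f=(abs(x)<16)&(y>11)&(y<26)&(z>64)&(z<69)
    mm=(x>-24)&(x<-10)&(y>-13)&(y<-9)&(z>45)&(z<68)
    e=lambda k,p:np.percentile(P[k][:,1],p).round(2)
    print(w,len(q),'face y@62.5',(np.median(q[:,1]+0.7*(q[:,2]-62.5))).round(2),'lip',e(a,[3,50,97]),'fence',e(f,[3,50,97]))
E
python3 j.py w11
```

```text
w9 65 face y@62.5 -19.32 lip [-25.66 -22.8  -20.  ] fence [12.5  18.02 23.83]
w10 76 face y@62.5 -19.45 lip [-25.68 -23.18 -20.3 ] fence [12.33 17.96 23.59]
w11 90 face y@62.5 -19.59 lip [-25.64 -23.23 -20.46] fence [12.32 17.97 23.71]
```

```bash

python3 -m jog '[[[0.001,-0.003,-0.02],[0,0,0],1],[[0.001,-0.003,-0.03],[0,0,0],1],[[0.001,-0.003,-0.03],[0,0,0],1],[[0.001,-0.003,-0.03],[0,0,0],1]]' >/dev/null; python3 f.py; python3 j.py w12 | tail -1
python3 -m jog '[[[0.001,-0.003,-0.02],[0,0,0],1],[[0.001,-0.003,-0.03],[0,0,0],1],[[0.001,-0.003,-0.03],[0,0,0],1],[[0.001,-0.003,-0.03],[0,0,0],1]]' >/dev/null; python3 f.py; python3 j.py w13 | tail -1
```

```text
F in fixture axes [ 0.21 -2.37  5.07] tcp [  0.8  -15.68 110.89]
w12 95 face y@62.5 -20.11 lip [-26.29 -23.38 -21.11] fence [12.35 17.94 23.65]
F in fixture axes [-0.29 -1.82  6.36] tcp [  1.01 -15.91 108.11]
w13 107 face y@62.5 -20.51 lip [-26.33 -23.99 -21.28] fence [12.33 17.9  23.67]
```

```bash

python3 -m jog '[[[0,0,0],[0,0,0],1],[[0,0,0],[0,0,0],1],[[0,0,0],[0,0,0],1],[[0,0,0],[0,0,0],1],[[0,0,0],[0,0,0],1]]'; python3 f.py; python3 g.py w14 new | egrep 'mod|handle'; python3 j.py w15|tail -1
```

```text
clock: 20.3
position: [503.2, -23.6, 108.1]
ee_rot: [-0.104, 0.995, 0.0, 0.0]
contact_force: [-0.1, -2.2, 5.9]
gripper_width: 17.0
grasp_force: 60.3
F in fixture axes [ 0.16 -1.08  6.04] tcp [  1.02 -15.91 108.11]
handle lower 625 [-20.  -19.4  -6.7] [-29.8 -15.1  -0.5] [ 98.1 108.4 115.1]
handle top 5267 [-19.6  -4.6  18.5] [-29.6 -15.1  -0.6] [137.4 141.1 145. ]
handle-top 5267 y vs x deg 0.08 y vs z 0.057
mod top 1162 [-25.1 -10.8  17.9] [-11.2   5.9  10.9] [61.2 65.  67.4]
w15 96 face y@62.5 -20.48 lip [-26.37 -23.99 -21.19] fence [12.35 17.98 23.75]
```

View pics/w14.png

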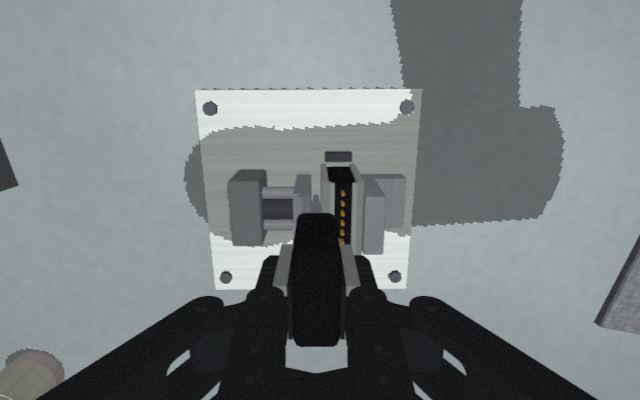

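The blade at (316,205) sits between the jaw (303,195) and the module (342,210). The module is still flat on the fence, the jaw has given about 1 mm, and the forces are steady.

```bash
python3 -c "from bench import job_done;print(job_done())"
```

```text
the job is handed in; nothing more can be done
None
```

The module is standing in the nest flat against the fence and let go. The gauge is held in the gap with its tip about 17 mm above the stage and the jaw pushed back about 1 mm (an estimated 5 N). The job is handed in; it returned no verdict.

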